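# Dock a pipette tip box past its detent ball and shut the lid

### The job

Slide the open tip box that stands before the aluminium dock along the worktop, hinge side first, into the dock until the side ball clicks out behind it and it sits fully home against the back stop. Then fold its lid shut and press down on the closed lid to make sure it is fully seated, leaving the box held in the dock. Do not lift the box, and leave the petri dish, the white bottle and the small carton where they are.

Things in the scene. Friction and masses are not known exactly. Their poses are not given: they have to be found in the camera images.
- dock: Fixed U-shaped dock of aluminium rails 40 mm high (back stop 32 mm), 12 mm thick, open at its -x side. Origin on the worktop where the centre of a docked box lies; the box goes in along +x. Inner faces at y = +-63.5 mm, straight from x = -68 mm to the back stop at x = +41 mm; lead-ins flare 0.5 rad out to x = -94 mm. Black ball housing, 44 mm high, outside the +y rail at x = -73 to -33 mm, out to y = +109 mm.
- detent_ball (a joint): Sprung steel ball, 32 mm wide, at x = -53, z = 25 mm in the dock, bulging 9.5 mm in from the +y rail. Value: how far it is pushed back (m): 0 free, 0.004 to 0.008 while the box slides past, 0 to 0.002 when clicked out behind the docked box. Passing takes about 5 to 10 N along the dock; it then holds the box with about 4 N.
- tip_box_center (a point): Clear pipette tip box, loose, about 0.4 kg. Base 83 mm along its x, 122 mm along its y, 52 mm high. Point: centre of the base, 26 mm over its underside. Lid hinge along its +x top edge, which goes in first; starts before the mouth, up to 30 mm aside and 0.2 rad askew. Docked: centre over the dock's origin, axes parallel, front (-x) face 11 mm past the ball's centre. Push level at mid-height; bearing down on it makes it stick.
- tip_box_lid (a joint): Angle of the box's clear lid (rad): 0 shut, 2.0 fully open, leaning back beyond upright, where it starts. Lid 27 mm deep, 83 mm from hinge to free edge, 122 mm wide; loose hinge: drops shut once well past upright towards the front. Shut, its flat top is 79 mm above the worktop.
- lid_edge (a point): Point on the outer top face of the lid, at the middle of its free edge (moves with the lid; shut: 40 mm in front of the box's centre, 79 mm above the worktop). When open, the outer face looks backwards (+x of the box).
- lid_hinge (a point): Middle of the lid's hinge line, 42 mm behind the box's centre, 52 mm above the worktop; hinge axis along the box's y.
- petri_center (a point): Bystander: petri dish with lid, 61 mm wide, 12 mm high, lying to the right of the dock; point at its centre.
- bottle_center (a point): Bystander: white plastic bottle, 62 mm wide, 120 mm high, standing to the left of the dock; point at its centre.
- film_box_center (a point): Bystander: small carton 55 x 120 x 50 mm lying to the right of the work; point at its centre.
Not all that is in view belongs to the job. What is shaped like the part that bears tip_box_center but black or pink is not meant.

How it is judged:
On the way, in this order (a step that is already met when the one before it is completed fails the run):
1. the box pushes the ball back as it slides into the dock, lid not yet shut (value of joint detent_ball above 0.0035 m and horizontal distance between tip_box_center and dock below 0.09 m and value of joint tip_box_lid above 0.3 rad).
2. the box is home and the ball has clicked out behind it (value of joint detent_ball below 0.003 m and horizontal distance between tip_box_center and dock below 0.004 m and angle between the x axis of tip_box_center and the x axis of dock, either way round below 0.05 rad), for 0.2 s.
3. the shut lid is pressed down from above with the fingers (over 2 N) (value of joint tip_box_lid below 0.03 rad and contact force between the fingers and tip_box above 2 N and height (world z) of the grasp point above 0.07 m), for 0.05 s.
At the end, for the whole second after the job is handed in: The tip box stands flat in the dock with its centre within 4 mm of the home point and square to it (0.05 rad), the ball out behind it (pushed back less than 3 mm), and its lid shut (under 0.03 rad) (all of step 2 and angle between tip_box_center's own z axis and vertical below 0.04 rad and height (world z) of tip_box_center below 0.03 m and value of joint tip_box_lid below 0.03 rad); the robot touches nothing.
It fails at once if the tip box is lifted (centre over 20 mm above its place) or tipped over (height (world z) of tip_box_center above 0.046 m).
It fails at once if the petri dish is moved by over 20 mm (distance of petri_center from where it was at the start of the episode above 0.02 m).
It fails at once if the bottle is moved by over 20 mm (distance of bottle_center from where it was at the start of the episode above 0.02 m).
It fails at once if the carton is moved by over 20 mm (distance of film_box_center from where it was at the start of the episode above 0.02 m).
It also fails if it takes over 72 s, if anything falls off the work surface, if the arm or the gripper's body presses on something with over 40 N, if the wrist force passes 120 N, or if a joint passes its speed limit or range.

### The arm

A 6-joint arm with a two-finger parallel gripper is mounted at the origin on a cart in front of the work surface, level with it; the furniture and walls round the work are solid. World frame = base frame: x ahead of the robot, y to its left, z up, the work surface at z = 0. Lengths are in m, angles in rad, forces in N, time in s.
With the tool pointing down it reaches from about 0.35 to 0.975 m from the base axis. Payload 4.9 kg.
Tool frame: the origin (TCP) lies at the very end of the fingers, on their centre line; the grasp point (between the pads) lies 19 mm behind it; z points along the fingers, y is the direction in which the jaws open and shut (so a half turn about z gives the same grasp; the last joint's range is limited). The gripper opens to 85 mm and grips with 20 to 120 N. Pads are 22 mm wide; open, the fingers measure 114 mm over their backs; the gripper's body (76 mm by 85 mm) begins 54 mm behind the grasp point. The pads swing forward as they close: fully open they stand 13 mm farther back than shut.
Start: joints at [-1.367, 0.053, 1.613, -0, 1.476, -0.119], TCP at [0.198, -0.593, 0.231] pointing down, gripper open.
Joint ranges: [-3.01, 3.01], [-1.01, 2.22], [0.06, 2.58], [-1.02, 4.17], [0.09, 2.62], [-3.14, 3.14]. Speed limits (rad/s): [2.57, 2.57, 3.14, 3.14, 3.14, 3.14].

### API

Orientations are given as a rotation vector (axis times angle).
In Python, from station import ctrl gives the robot as it stands.
- The arm moves only by the tool apply_moves, never from a script. Its argument "deltas" is a list of rows, each a list of 5 numbers: the shift along the tool's x, y, z in m, then the turn about the tool's z in rad, then the gripper's target within -1 to 1 (fully open at 1, half-way at 0, shut at -1). A call has exactly 8 rows; each row shifts and turns the pose as measured when the row begins, along the tool's axes as they then stand; what a row does not reach is not made up. A row lasts 1/8 s, in which the tool goes at most 62.5 mm and 10.7 degrees, less where a joint would pass 70% of its speed; a pose out of reach is approached as far as the arm can. A call with a gripper value outside its range is refused whole. The fingers move at their own pace and stop on an object; "grip_force" is the grip in N (left out, the last holds). Time passes only in rows, so rows that do not move let the fingers close, or fill a call up. It gives the time, the measured TCP pose, the force and the opening at its end, in the units of the state.
- ctrl.get_obs(): the state, without advancing time (a new reading comes with each control period).
- ctrl.get_image(name): name is "scene" or "top"; returns a dict with "img" (400x640x3 uint8, red, green, blue), "range_z" (400x640 float32, m along the optical axis (not along the pixel's ray), 0 where there is no reading), "mtx" (3x3 intrinsics, pixels), "eye" and "attitude" of the camera in the world. Camera axes: x right, y down, z forward; pixel columns grow to the right and rows downward; lengths in m; the calibration is good to about 2 mm. A picture is of the moment at which its call begins.
- ctrl.finish_job(): hands the job in, once; it reports no verdict.
Trained networks look in a picture, given as the dict that the camera call returned (one of the last four; its "shot" number tells which), for a name from the list of things; names that differ only in an ending like _2 or _b are one class to them, and where a whole thing is asked for, a point or a joint stands for the part that bears it (a point fixed in the world has none). Each returns a list of dicts, best first, with "confidence" (0 to 1); they miss things now and then, are a little off and sometimes report something else, mostly with a low value. They report only what shows in the picture. A call takes as long as a camera call. They do not tell look-alikes from the thing itself.
- ctrl.search_frame(picture, target): "extent" ([left, top, width, height] in pixels, round what is visible of it).
- ctrl.spot_point(picture, target): "uv" ([column, row] in pixels: a listed point, or the origin of a listed thing).
The state is a dict: "t": time; "q": joint angles; "dq": joint speeds; "effort": joint torques, N m; "tool_pos": TCP position; "tool_rot": TCP orientation; "contact_force": force on the tool from outside, world axes, zero at the start; "wrist_torque": the same for the moment, N m; "opening": finger opening in m.
Only numpy, scipy, OpenCV 4.12 (cv2) and the standard library are available. Lean on these libraries where they do the work, as an engineer would, in place of code of your own. Each camera call takes 0.05 s, during which the arm holds its last target.

## Working session

There is one attempt and no reset: what is moved stays moved. The work goes in short steps, Python scripts to look and compute and a tool call to move; the robot and the scene stay as the last step left them, time stands still between calls to the robot, and variables do not carry over. Pictures are saved under pics/ and viewed, and the job is handed in when it is done.

Besides the shell and the picture viewer there is one more tool, called by a JSON object that holds its "op" and its "data". apply_moves: Moves the arm, as the interface text tells. Its arguments: {"type":"object","properties":{"deltas":{"type":"array"},"grip_force":{"type":"number"}},"required":["deltas"]}

```bash
mkdir -p pics; ls; cat > h.py <<'E'
from station import ctrl
import numpy as np, cv2
from scipy.spatial.transform import Rotation as R
def shot(name,fn):
    p=ctrl.get_image(name); cv2.imwrite('pics/'+fn,p['img'][:,:,::-1]); return p
def world(p,uv,z=None):
    """depth-based point, or ray-plane at height z"""
    K=np.array(p['mtx']);A=np.array(p['attitude'])
    A=A if A.shape==(3,3) else R.from_rotvec(A.ravel()).as_matrix()
    ray=np.linalg.inv(K)@[uv[0],uv[1],1]
    e=np.array(p['eye'])
    if z is None:
        d=p['range_z'][int(round(uv[1])),int(round(uv[0]))]
        return e+A@(ray*d)
    w=A@ray; return e+w*(z-e[2])/w[2]
def cloud(p):
    K=np.array(p['mtx']);A=np.array(p['attitude'])
    A=A if A.shape==(3,3) else R.from_rotvec(A.ravel()).as_matrix()
    h,w=p['range_z'].shape
    u,v=np.meshgrid(np.arange(w),np.arange(h))
    d=p['range_z']
    P=np.stack([(u-K[0,2])/K[0,0]*d,(v-K[1,2])/K[1,1]*d,d],-1)
    return P@A.T+np.array(p['eye'])
E
python3 - <<'E'
from h import *
np.set_printoptions(precision=4,suppress=True)
o=ctrl.get_obs(); print(o['t'],o['tool_pos'],o['tool_rot'],o['opening'])
for n in ('scene','top'):
    p=shot(n,n+'0.png'); print(n,p['eye'],p['attitude'],p['mtx'])
    for t in ['dock','tip_box_center','lid_edge','lid_hinge','petri_center','bottle_center','film_box_center','detent_ball']:
        try:
            s=ctrl.spot_point(p,t)[:2]; f=ctrl.search_frame(p,t)[:2]
            for a in s: print(t,a['uv'],round(a['confidence'],2),world(p,a['uv']))
            for a in f: print('   box',np.round(a['extent']),round(a['confidence'],2))
        except Exception as e: print(t,e)
E
```

```text
pics
0.0 [ 0.1981 -0.5921  0.2301] [-3.0987 -0.5045  0.0001] 0.0854522419556596
scene [0.111  0.9686 0.5966] [-0.5372  2.4464 -1.4793] [[386.4933   0.     318.1007]
 [  0.     386.4933 197.0789]
 [  0.       0.       1.    ]]
dock [302.5, 207.7] 0.75 [0.613  0.0241 0.0015]
   box [281. 185.  45.  46.] 0.97
tip_box_center [343.4, 255.4] 0.88 [0.3719 0.2834 0.062 ]
tip_box_center [355.2, 210.7] 0.59 [0.4232 0.0647 0.0558]
   box [341. 162.  41.  34.] 0.83
   box [320. 231.  49.  47.] 0.74
lid_edge [348.9, 232.2] 0.9 [0.388  0.2074 0.0768]
lid_edge [325.5, 179.9] 0.79 [0.5271 0.038  0.1207]
   box [343. 158.  42.  25.] 0.97
   box [319. 171.  30.  43.] 0.9
lid_hinge [344.6, 200.8] 0.88 [0.4773 0.0089 0.0485]
lid_hinge [374.4, 179.5] 0.64 [ 0.4472 -0.1905  0.0399]
   box [342. 163.  39.  22.] 0.78
   box [319. 228.  55.  31.] 0.78
petri_center [302.6, 178.0] 0.53 [ 0.7035 -0.154   0.0128]
bottle_center [264.5, 222.0] 0.69 [0.6028 0.2547 0.0789]
   box [256. 202.  25.  45.] 0.95
film_box_center [392.1, 165.8] 0.86 [ 0.4176 -0.3023  0.0521]
   box [384. 154.  21.  28.] 0.81
detent_ball it 
[... 576 characters left out ...]
99.0] 0.93 [ 0.5395 -0.2145 -0.0031]
   box [376. 194.  47.  35.] 0.7
   box [311. 192.  36.  30.] 0.58
lid_hinge [333.0, 218.0] 0.97 [0.4779 0.0163 0.0523]
lid_hinge [248.8, 254.7] 0.65 [0.3681 0.2724 0.0789]
   box [378. 193.  43.  37.] 0.9
   box [241. 228.  36.  44.] 0.63
petri_center [382.4, 151.4] 0.83 [ 0.6943 -0.1474  0.0145]
   box [374. 144.  20.  17.] 0.74
   box [310. 196.  40.  24.] 0.27
bottle_center [265.0, 173.4] 0.69 [0.6099 0.2183 0.1201]
   box [255. 163.  23.  22.] 0.88
film_box_center [451.8, 232.3] 0.76 [ 0.4314 -0.3535  0.0491]
   box [428. 218.  48.  30.] 0.78
detent_ball it knows: bottle_center, dock, film_box_center, lid_edge, lid_hinge, petri_center, tip_box_center
```

```bash
python3 - <<'E'
import cv2
for n,(x,y,w,h) in {'scene':(220,120,200,180),'top':(220,110,260,180)}.items():
    i=cv2.imread(f'pics/{n}0.png')[y:y+h,x:x+w]; cv2.imwrite(f'pics/{n}0c.png',cv2.resize(i,None,fx=3,fy=3,interpolation=cv2.INTER_CUBIC))
E
```

```text
(no output)
```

View pics/scene0c.png

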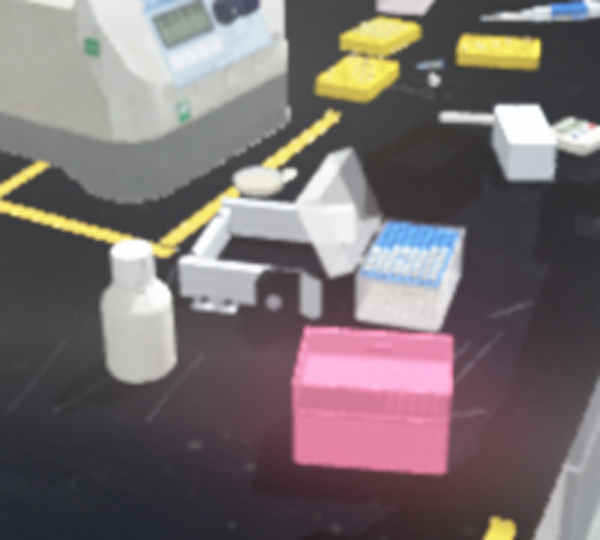

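View pics/top0c.png

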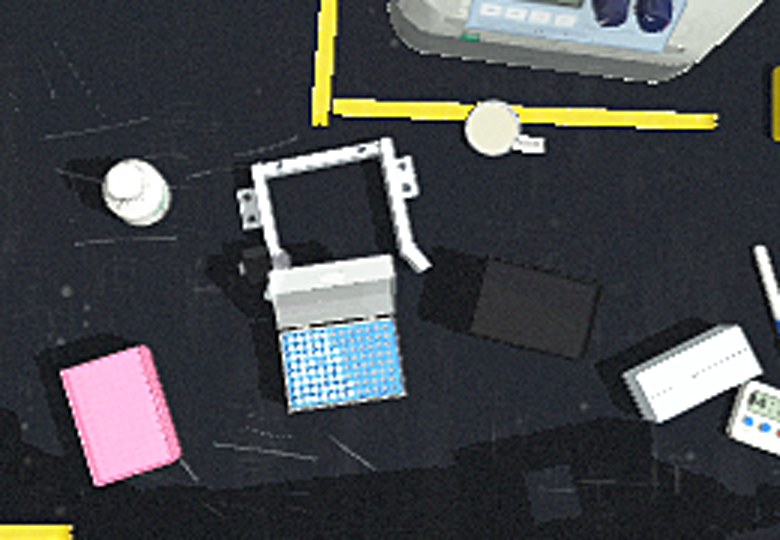

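View pics/scene0.png

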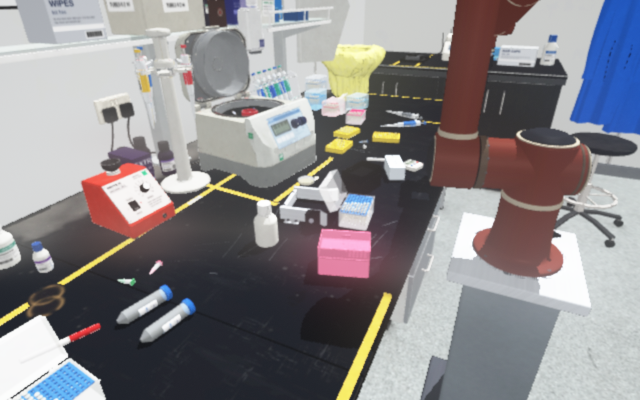

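```bash
python3 - <<'E'
from h import *
np.set_printoptions(precision=4,suppress=True)
for n in ('top','scene'):
    p=ctrl.get_image(n); P=cloud(p); ok=p['range_z']>0
    np.save(n+'P.npy',P); np.save(n+'I.npy',p['img'])
    roi=ok&(P[...,0]>.35)&(P[...,0]<.72)&(P[...,1]>-.1)&(P[...,1]<.16)
    v=P[roi]
    print(n,'floor',np.median(v[abs(v[:,2])<.01,2]))
    im=p['img'].astype(int); blue=roi&(im[...,2]-im[...,0]>50)&(P[...,0]<.52)&(P[...,2]>.03)
    b=P[blue]; print('blue n',len(b),b.mean(0),np.percentile(b[:,2],[5,50,95]))
    pts=b[:,:2].astype(np.float32); print(cv2.minAreaRect(pts))
    d=v[(v[:,2]>.022)&(v[:,2]<.05)&(v[:,0]>.53)]
    print('dock n',len(d),cv2.minAreaRect(d[:,:2].astype(np.float32)))
    G=np.zeros((370,260,3),np.uint8)
    c=im[roi];gx=((v[:,0]-.35)*1000).astype(int);gy=((v[:,1]+.1)*1000).astype(int)
    for a,bb,z in zip(gx,gy,v[:,2]):
        if z>.012: cv2.circle(G,(259-bb,369-a),1,(int(np.clip(z*2000,0,255)),255-int(np.clip(z*2000,0,255)),255),-1)
    cv2.imwrite(f'pics/{n}_grid.png',cv2.resize(G,None,fx=1.6,fy=1.6))
E
```

```text
top floor -9.484113042912412e-05
blue n 577 [0.439  0.0117 0.0489] [0.0451 0.0491 0.0525]
((0.4381255805492401, 0.014261707663536072), (0.07681778818368912, 0.11731186509132385), 7.60569953918457)
dock n 609 ((0.6037166118621826, 0.023324064910411835), (0.1410527229309082, 0.19716393947601318), 1.0586957931518555)
scene floor -0.00016807236166205275
blue n 287 [ 0.4385 -0.0007  0.0493] [0.0467 0.0491 0.0523]
((0.4372144341468811, 0.014097679406404495), (0.07681867480278015, 0.12428957968950272), 8.191937446594238)
dock n 526 ((0.5992017984390259, 0.042240455746650696), (0.11818912625312805, 0.18841157853603363), 13.149828910827637)
```

View pics/top_grid.png

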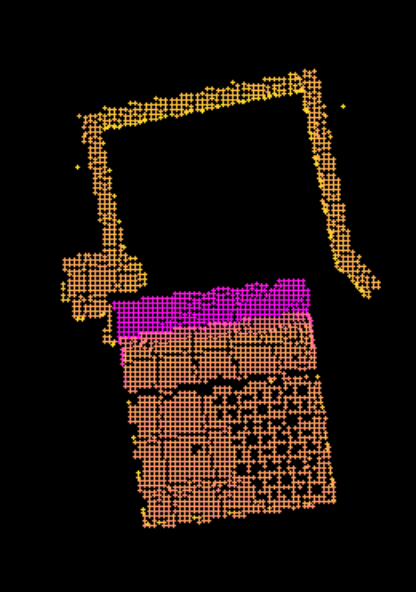

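```bash
python3 - <<'E'
from h import *
from scipy.optimize import least_squares
np.set_printoptions(precision=4,suppress=True)
for n in ('top','scene'):
    P=np.load(n+'P.npy').reshape(-1,3)
    P=P[(P[:,0]>.5)&(P[:,0]<.72)&(P[:,1]>-.1)&(P[:,1]<.16)]
    x0=np.array([.607,.025,.17])
    x=x0
    for it in range(6):
        c,s=np.cos(x[2]),np.sin(x[2]); L=(P[:,:2]-x[:2])@np.array([[c,-s],[s,c]])
        z=P[:,2]; m=10 if it<3 else 7.5
        lo=-.030 if it else -.03
        L1=(abs(L[:,1]-.0695)<m/1000)&(L[:,0]>lo)&(L[:,0]<.038)&(abs(z-.04)<.004)
        R1=(abs(L[:,1]+.0695)<m/1000)&(L[:,0]>-.06)&(L[:,0]<.038)&(abs(z-.04)<.004)
        B=(abs(L[:,0]-.047)<m/1000)&(abs(L[:,1])<.06)&(abs(z-.032)<.004)
        def f(q):
            c,s=np.cos(q[2]),np.sin(q[2]); L=(P[:,:2]-q[:2])@np.array([[c,-s],[s,c]])
            return np.r_[L[L1,1]-.0695,L[R1,1]+.0695,L[B,0]-.047]
        x=least_squares(f,x).x
    r=f(x); print(n,x,L1.sum(),R1.sum(),B.sum(),r.std(), r[:L1.sum()].mean(), r[L1.sum():L1.sum()+R1.sum()].mean(), r[-B.sum():].mean())
E
```

```text
top [0.6107 0.0262 0.1943] 76 106 127 0.003573805631460892 0.0002637778594605553 -0.0001891237482928504 2.8470347252083204e-13
scene [0.6058 0.0282 0.199 ] 56 46 66 0.0035597766195102545 -1.4597630364799543e-05 1.7771028217729843e-05 2.0247398034284156e-13
```

{"op": "apply_moves", "data": {"deltas": [[0.033,-0.05,0,0,0.2],[0.033,-0.05,0,0,0.2],[0.033,-0.05,0,0,0.2],[0.033,-0.05,0,0,0.2],[0.033,-0.05,0,0,0.2],[0.033,-0.05,0,0,0.2],[0.033,-0.05,0,0,0.2],[0.033,-0.05,0,0,0.2]]}}

```text
t: 2.6
tool_pos: [0.3245, -0.1202, 0.2314]
tool_rot: [3.102, 0.49, 0.008]
contact_force: [1.4, -1.0, -0.2]
opening: 0.051
```

```bash
cat >> h.py <<'E'
D0=np.array([.609,.027]);DY=.195
def yaw(o): 
    M=R.from_rotvec(o['tool_rot']).as_matrix(); return np.arctan2(M[1,0],M[0,0])
def to(x,y,z,ps=None):
    o=ctrl.get_obs();p=yaw(o);c,s=np.cos(p),np.sin(p);d=np.array([x,y,z])-o['tool_pos']
    print('t',round(o['t'],2),'tcp',np.round(o['tool_pos'],4),'yaw',round(p,4),'open',round(o['opening'],4),'F',np.round(o['contact_force'],1))
    print('total tool delta',np.round([d[0]*c+d[1]*s,d[0]*s-d[1]*c,-d[2]],4),'turn',None if ps is None else round(-(ps-p),4))
E
python3 -c "
from h import *
to(.362,.004,.23,.131)"
```

```text
t 2.6 tcp [ 0.3245 -0.1202  0.2314] yaw 0.3131 open 0.051 F [ 1.4 -1.  -0.2]
total tool delta [ 0.0739 -0.1066  0.0014] turn 0.1821
```

{"op": "apply_moves", "data": {"deltas": [[0.025,-0.036,0,0,0.2],[0.025,-0.036,0,0,0.2],[0.02,-0.03,0,0,0.2],[0.0,0,0,0.09,0.2],[0.0,0,0,0.09,0.2],[0,0,0.04,0,0.2],[0,0,0.04,0,0.2],[0,0,0,0,0.2]]}}

```text
t: 3.6
tool_pos: [0.3622, 0.0069, 0.1528]
tool_rot: [3.13, 0.216, 0.023]
contact_force: [-0.7, -0.6, 0.8]
opening: 0.051
```

```bash
python3 -c "
from h import *
to(.365,.004,.016,.131)"
```

```text
t 3.6 tcp [0.3622 0.0069 0.1528] yaw 0.1381 open 0.051 F [-0.7 -0.6  0.8]
total tool delta [0.0024 0.0033 0.1368] turn 0.0071
```

{"op": "apply_moves", "data": {"deltas": [[0,0.003,0.045,0,0.2],[0,0,0.045,0,0.2],[0,0,0.03,0,0.2],[0,0,0.014,0,0.2],[0,0,0.003,0,0.2],[0,0,0,0,0.2],[0,0,0,0,0.2],[0,0,0,0,0.2]]}}

```text
t: 4.6
tool_pos: [0.377, 0.0009, 0.0277]
tool_rot: [3.124, 0.215, 0.06]
contact_force: [0.2, -0.5, 0.1]
opening: 0.051
```

```bash
python3 - <<'E'
from h import *
to(.382,.0065,.016,.131)
p=shot('top','top1.png'); cv2.imwrite('pics/top1c.png',cv2.resize(p['img'][130:270,250:430,::-1],None,fx=4,fy=4,interpolation=cv2.INTER_CUBIC))
E
```

```text
t 4.6 tcp [0.377  0.0009 0.0277] yaw 0.138 open 0.051 F [ 0.2 -0.5  0.1]
total tool delta [ 0.0057 -0.0048  0.0117] turn 0.007
```

View pics/top1c.png

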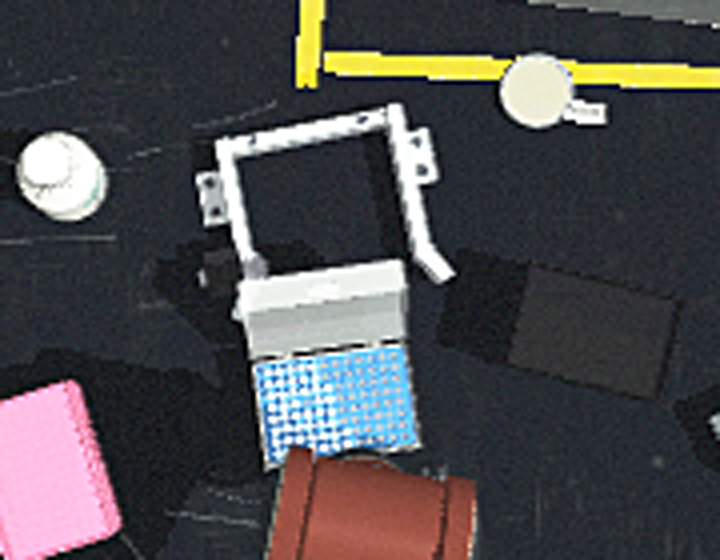

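```bash
cat >> h.py <<'E'
def to(x,y,z,ps=None):
    o=ctrl.get_obs();M=R.from_rotvec(o['tool_rot']).as_matrix();p=yaw(o);d=M.T@(np.array([x,y,z])-o['tool_pos'])
    print('t',round(o['t'],2),'tcp',np.round(o['tool_pos'],4),'yaw',round(p,4),'open',round(o['opening'],4),'F',np.round(o['contact_force'],1),'zax',np.round(M[:,2],3))
    print('total tool delta',np.round(d,4),'turn',None if ps is None else round(-(ps-p),4))
E
python3 - <<'E'
from h import *
to(.382,.0065,.016,.131)
print(ctrl.get_obs()['q'])
E
```

```text
t 4.65 tcp [0.3771 0.0009 0.0277] yaw 0.138 open 0.0513 F [ 0.3 -0.2  0.9] zax [ 0.039 -0.007 -0.999]
total tool delta [ 0.0051 -0.005   0.0119] turn 0.007
[-1.95936599e-01 -4.03801880e-01  2.36973425e+00  4.69580777e-04
  1.13549948e+00  1.23690087e+00]
```

{"op": "apply_moves", "data": {"deltas": [[0,-0.003,0.003,0,0.2],[0,-0.002,0.003,0.007,0.2],[0.003,0,0,0,0.2],[0.003,0,0,0,0.2],[0.003,0,0,0,0.2],[0.003,0,0,0,0.2],[0.003,0,0,0,0.2],[0.003,0,0,0,0.2]]}}

```text
t: 5.65
tool_pos: [0.394, 0.0087, 0.0216]
tool_rot: [3.125, 0.205, 0.053]
contact_force: [-3.5, -0.5, 2.0]
opening: 0.0509
```

```bash
python3 - <<'E'
from h import *
to(.45,.0,.022,.131)
E
```

```text
t 5.65 tcp [0.394  0.0087 0.0216] yaw 0.131 open 0.0509 F [-3.5 -0.5  2. ] zax [ 0.034 -0.008 -0.999]
total tool delta [0.0544 0.0159 0.0016] turn -0.0
```

{"op": "apply_moves", "data": {"deltas": [[0.005,0.002,0,0,0.2],[0.006,0.002,0,0,0.2],[0.006,0.002,0,0,0.2],[0.006,0.002,0,0,0.2],[0.006,0.002,0,0,0.2],[0.006,0.0015,0,0,0.2],[0.006,0.0015,0,0,0.2],[0,0,0,0,0.2]]}}

```text
t: 6.65
tool_pos: [0.44, 0.0008, 0.0225]
tool_rot: [3.125, 0.204, 0.055]
contact_force: [-0.4, -0.6, 0.1]
opening: 0.0511
```

```bash
cat >> h.py <<'E'
def box(p,save=None):
    """box top rectangle fit from the open base's top (z .045-.058) -> dock frame"""
    P=cloud(p);im=p['img'].astype(int);ok=p['range_z']>0
    blue=ok&(im[...,2]-im[...,0]>50)&(abs(P[...,1])<.13)&(P[...,0]>.36)&(P[...,0]<.68)&(P[...,2]>.04)&(P[...,2]<.06)
    pts=P[blue][:,:2].astype(np.float32); print('blue n',len(pts)); r=cv2.minAreaRect(pts); print(r)
    if save: cv2.imwrite('pics/'+save,cv2.resize(p['img'][130:270,250:430,::-1],None,fx=4,fy=4,interpolation=cv2.INTER_CUBIC))
def dock(xy):
    c,s=np.cos(DY),np.sin(DY);d=np.array(xy)[:2]-D0;return np.array([c*d[0]+s*d[1],-s*d[0]+c*d[1]])
E
python3 - <<'E'
from h import *
to(.45,.0,.022,.131)
p=ctrl.get_image('top'); box(p,'top2c.png'); print(dock(ctrl.get_obs()['tool_pos']))
p=shot('scene','s2.png'); cv2.imwrite('pics/s2c.png',cv2.resize(p['img'][140:260,250:420,::-1],None,fx=4,fy=4,interpolation=cv2.INTER_CUBIC))
E
```

```text
t 6.65 tcp [0.44   0.0008 0.0225] yaw 0.1308 open 0.0511 F [-0.4 -0.6  0.1] zax [ 0.036 -0.007 -0.999]
total tool delta [0.0098 0.0021 0.0009] turn -0.0002
blue n 427
((0.4960036277770996, 0.008072946220636368), (0.07053308188915253, 0.1169469878077507), 7.282721042633057)
[-0.17102896  0.00705281]
```

View pics/top2c.png

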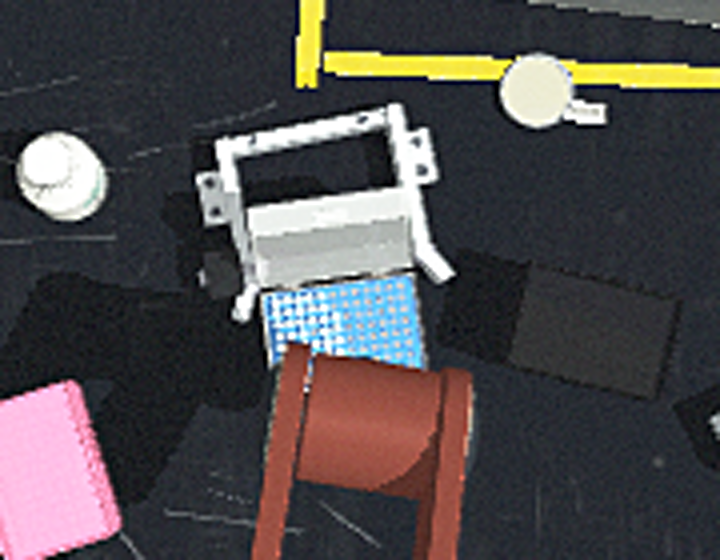

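View pics/s2c.png

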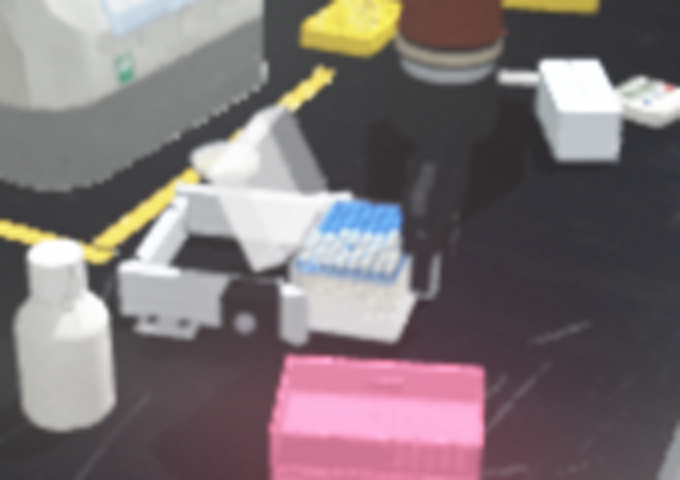

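{"op": "apply_moves", "data": {"deltas": [[0.003,0.001,0,-0.012,0.2],[0.004,0.001,0,-0.013,0.2],[0.004,0.001,0,-0.013,0.2],[0.004,0.001,0,-0.013,0.2],[0.004,0.0015,0,-0.013,0.2],[0.003,0.001,0,0,0.2],[0,0,0,0,0.2],[0,0,0,0,0.2]]}}

```text
t: 7.75
tool_pos: [0.4543, -0.0042, 0.0217]
tool_rot: [3.113, 0.318, 0.011]
contact_force: [-2.2, -0.5, -0.2]
opening: 0.0511
```

```bash
python3 - <<'E'
from h import *
c,s=np.cos(DY),np.sin(DY); t=D0+np.array([[c,-s],[s,c]])@[-.0525,0]
to(*t,.022,.195)
p=ctrl.get_image('top'); box(p,'top3c.png'); print(dock(ctrl.get_obs()['tool_pos']))
E
```

```text
t 7.75 tcp [ 0.4543 -0.0042  0.0217] yaw 0.2037 open 0.0511 F [-2.2 -0.5 -0.2] zax [ 0.008 -0.012 -1.   ]
total tool delta [0.1053 0.0003 0.0003] turn 0.0087
blue n 335
((0.5097067356109619, 0.007294446229934692), (0.07411488890647888, 0.11429892480373383), 12.577790260314941)
[-0.15773078 -0.00062754]
```

View pics/top3c.png

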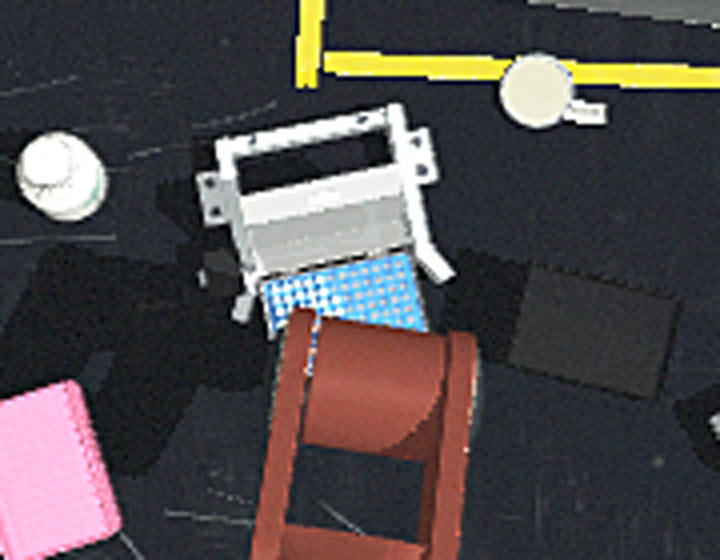

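{"op": "apply_moves", "data": {"deltas": [[0.005,0,0,0.006,0.2],[0.006,0,0,0,0.2],[0.006,0,0,0,0.2],[0.006,0,0,0,0.2],[0.006,0,0,0,0.2],[0.006,0,0,0,0.2],[0.006,0,0,0,0.2],[0,0,0,0,0.2]]}}

```text
t: 8.8
tool_pos: [0.4948, 0.0021, 0.0215]
tool_rot: [3.109, 0.308, 0.001]
contact_force: [-0.9, -1.0, 0.9]
opening: 0.0514
```

```bash
cat > st.py <<'E'
from h import *
import sys
c,s=np.cos(DY),np.sin(DY); t=D0+np.array([[c,-s],[s,c]])@[-.0525,0]
to(*t,.022,.195); print('dock',dock(ctrl.get_obs()['tool_pos']))
p=ctrl.get_image('top'); box(p,sys.argv[1]+'.png')
p=ctrl.get_image('scene'); cv2.imwrite('pics/'+sys.argv[1]+'s.png',cv2.resize(p['img'][140:260,250:420,::-1],None,fx=4,fy=4,interpolation=cv2.INTER_CUBIC))
E
python3 st.py a4
```

```text
t 8.8 tcp [0.4948 0.0021 0.0215] yaw 0.1975 open 0.0514 F [-0.9 -1.   0.9] zax [ 0.003 -0.017 -1.   ]
total tool delta [ 0.0643 -0.0021 -0.0006] turn 0.0025
dock [-0.11682481 -0.00226044]
blue n 239
((0.5738385319709778, 0.013868041336536407), (0.1164805144071579, 0.04174003377556801), 89.65709686279297)
```

View pics/a4.png

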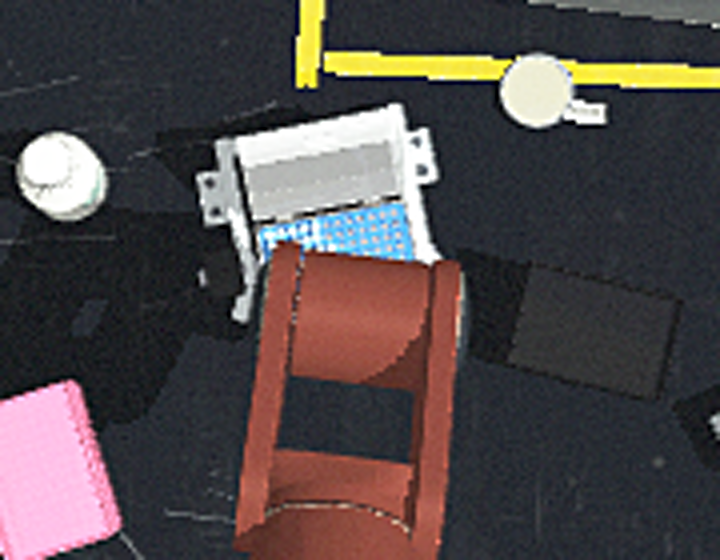

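{"op": "apply_moves", "data": {"deltas": [[0.005,-0.0005,0,0,0.2],[0.006,-0.0005,0,0,0.2],[0.006,0,0,0,0.2],[0.006,0,0,0,0.2],[0.006,0,0,0,0.2],[0.006,0,0,0,0.2],[0.006,0,0,0,0.2],[0,0,0,0,0.2]]}}

```text
t: 9.9
tool_pos: [0.536, 0.0115, 0.0213]
tool_rot: [3.109, 0.309, -0.005]
contact_force: [-1.2, -1.1, 1.4]
opening: 0.0512
```

```bash
python3 st.py a5
```

```text
t 9.9 tcp [0.536  0.0115 0.0213] yaw 0.1978 open 0.0512 F [-1.2 -1.1  1.4] zax [-0.002 -0.018 -1.   ]
total tool delta [ 0.0222 -0.001  -0.0008] turn 0.0028
dock [-0.07466766 -0.00106734]
blue n 142
((0.6228590607643127, 0.02253745123744011), (0.1167532354593277, 0.029000628739595413), 88.05039978027344)
```

View pics/a5s.png

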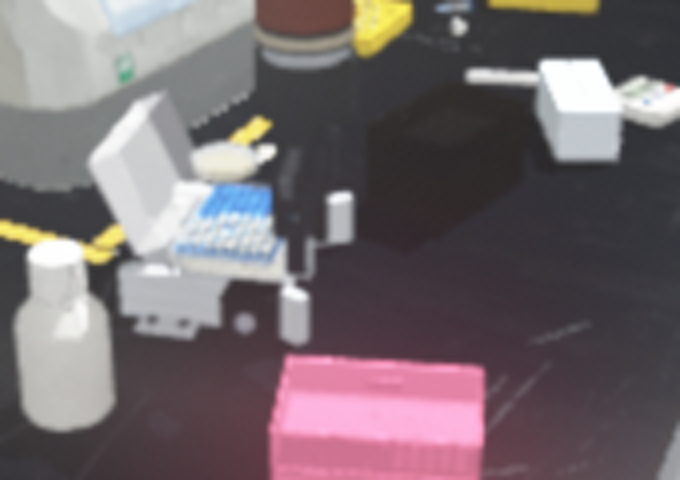

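{"op": "apply_moves", "data": {"deltas": [[0.004,0,0,0,0.2],[0.004,0,0,0,0.2],[0.004,0,0,0,0.2],[0.003,0,0,0,0.2],[0.003,0,0,0,0.2],[0.002,0,0,0,0.2],[0.002,0,0,0,0.2],[0.002,0,0,0,0.2]]}}

```text
t: 11.0
tool_pos: [0.5573, 0.0161, 0.0212]
tool_rot: [3.109, 0.309, -0.018]
contact_force: [-8.5, -1.8, 6.5]
opening: 0.0515
```

```bash
python3 st.py a6
```

```text
t 11.0 tcp [0.5573 0.0161 0.0212] yaw 0.1978 open 0.0515 F [-8.5 -1.8  6.5] zax [-0.01  -0.019 -1.   ]
total tool delta [ 0.0004 -0.0006 -0.0008] turn 0.0028
dock [-0.05287154 -0.00066219]
blue n 83
((0.6495938301086426, 0.009765207767486572), (0.07937943935394287, 0.02026914618909359), 87.0320053100586)
```

View pics/a6.png

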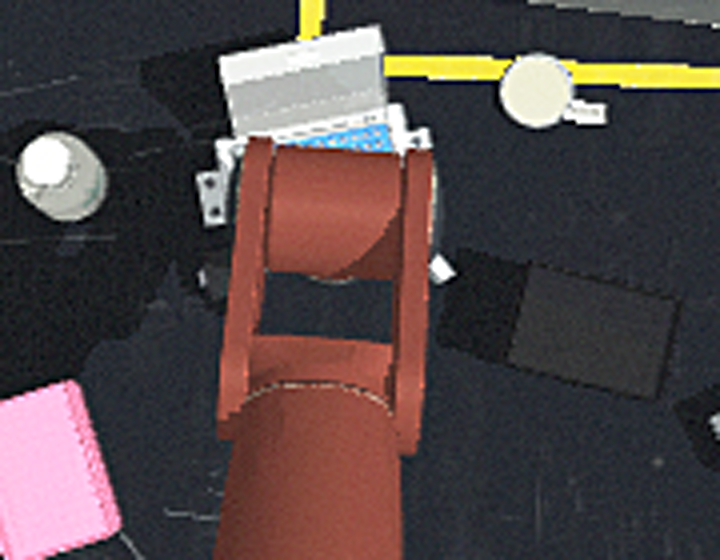

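View pics/a6s.png

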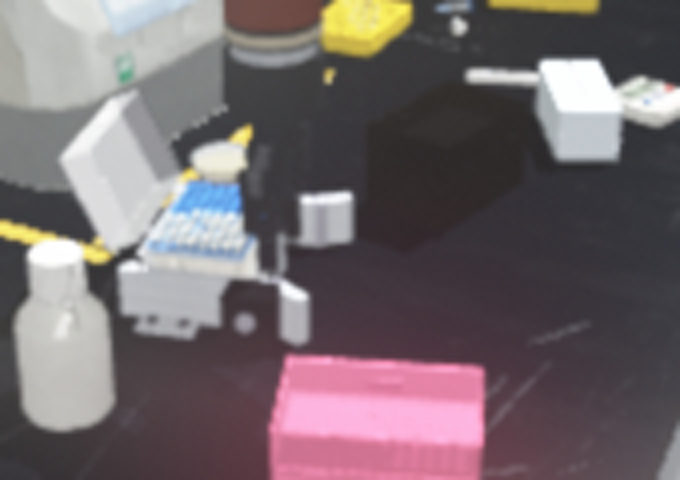

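{"op": "apply_moves", "data": {"deltas": [[0.003,0,0,0,0.2],[0.003,0,0,0,0.2],[0.003,0,0,0,0.2],[0.003,0,0,0,0.2],[0.003,0,0,0,0.2],[0.003,0,0,0,0.2],[0.003,0,0,0,0.2],[0.003,0,0,0,0.2]]}}

```text
t: 12.1
tool_pos: [0.5554, 0.0161, 0.0218]
tool_rot: [3.101, 0.306, -0.136]
contact_force: [-16.3, -4.0, 14.3]
opening: 0.051
```

```bash
python3 st.py a7
```

```text
t 12.1 tcp [0.5554 0.0161 0.0218] yaw 0.1959 open 0.051 F [-16.3  -4.   14.3] zax [-0.085 -0.031 -0.996]
total tool delta [ 0.0022 -0.0003 -0.0004] turn 0.0009
dock [-0.05468038 -0.00029882]
blue n 0
((0.0, 0.0), (0.0, 0.0), 0.0)
```

{"op": "apply_moves", "data": {"deltas": [[-0.01,0,0,0,0.2],[-0.02,0,0,0,0.2],[-0.03,0,0,0,0.2],[-0.03,0,-0.01,0,0.2],[-0.03,0,-0.03,0,0.0],[-0.03,0,-0.05,0,-1],[0,0,-0.05,0,-1],[0,0,-0.05,0,-1]]}}

```text
t: 13.2
tool_pos: [0.4197, -0.0059, 0.2246]
tool_rot: [3.106, 0.309, -0.126]
contact_force: [1.0, -0.1, 0.2]
opening: 0.0001
```

```bash
cat >> h.py <<'E'
def fitdock(P):
    from scipy.optimize import least_squares
    P=P.reshape(-1,3);P=P[(P[:,0]>.5)&(P[:,0]<.72)&(P[:,1]>-.1)&(P[:,1]<.16)]; return P
E
python3 st.py a8
python3 - <<'E'
from h import *
p=shot('top','t8.png')
for t in('tip_box_center','dock','lid_hinge','lid_edge'):
    for a in ctrl.spot_point(p,t)[:3]: print(t,a,world(p,a['uv'],{'tip_box_center':.05,'dock':0,'lid_hinge':.052,'lid_edge':.125}[t]))
P=cloud(p); np.save('P8.npy',P)
cv2.imwrite('pics/t8c.png',cv2.resize(p['img'][130:230,270:390,::-1],None,fx=6,fy=6,interpolation=cv2.INTER_CUBIC))
E
```

```text
t 13.2 tcp [ 0.4197 -0.0059  0.2246] yaw 0.1979 open 0.0001 F [ 1.  -0.1  0.2] zax [-0.078 -0.025 -0.997]
total tool delta [0.1557 0.003  0.1906] turn 0.0029
dock [-0.19209753  0.00439608]
blue n 580
((0.6122438311576843, 0.023708876222372055), (0.0772414356470108, 0.11522987484931946), 11.023579597473145)
tip_box_center {'uv': [397.3, 214.4], 'confidence': 0.7} [ 0.48805206 -0.18475319  0.05      ]
tip_box_center {'uv': [259.2, 247.0], 'confidence': 0.64} [0.3891979  0.24616295 0.05      ]
tip_box_center {'uv': [334.0, 173.8], 'confidence': 0.62} [0.61689436 0.01203441 0.05      ]
lid_hinge {'uv': [327.6, 161.0], 'confidence': 0.63} [0.65737352 0.03196125 0.052     ]
lid_hinge {'uv': [391.7, 220.7], 'confidence': 0.61} [ 0.46850026 -0.16652234  0.052     ]
lid_hinge {'uv': [250.9, 253.8], 'confidence': 0.58} [0.36855095 0.27138927 0.052     ]
lid_edge {'uv': [271.1, 244.4], 'confidence': 0.97} [0.40143889 0.19854831 0.125     ]
lid_edge {'uv': [330.4, 141.2], 'confidence': 0.84} [0.7041998  0.02421751 0.125     ]
lid_edge {'uv': [402.3, 200.9], 'confidence': 0.69} [ 0.52589231 -0.18500996  0.125     ]
```

View pics/t8c.png

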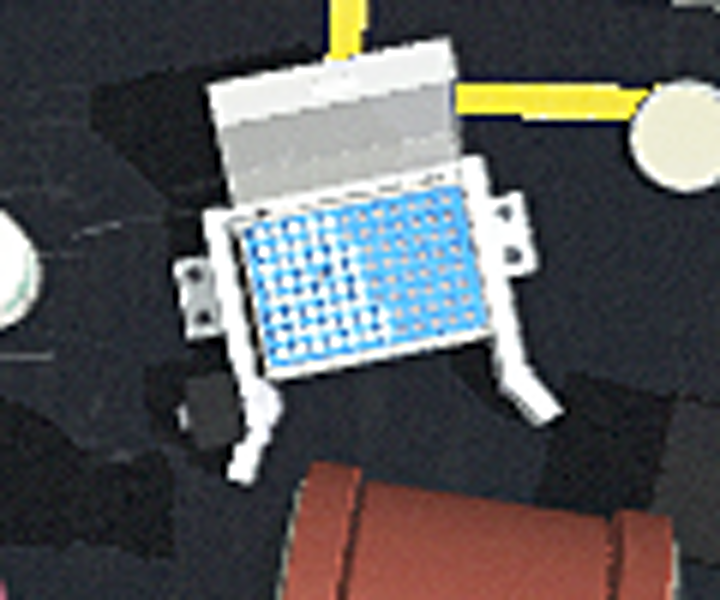

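View pics/a8s.png

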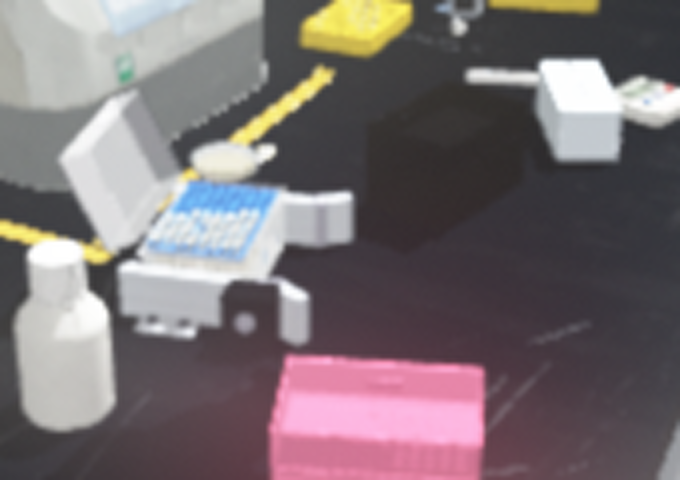

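```bash
python3 - <<'E'
from h import *
np.set_printoptions(precision=4,suppress=True)
P=np.load('P8.npy').reshape(-1,3)
L=np.array([dock(q) for q in P]); z=P[:,2]
i=(abs(L[:,0])<.12)&(abs(L[:,1])<.13)
L=L[i];z=z[i]
b=(z>.046)&(z<.056)&(abs(L[:,0])<.06)
print(cv2.minAreaRect(L[b].astype(np.float32)))
for y in np.arange(-.06,.061,.015):
    m=b&(abs(L[:,1]-y)<.006); r=(abs(z-.032)<.004)&(abs(L[:,1]-y)<.006)&(abs(L[:,0]-.047)<.014)
    print(round(y,3),'box x',np.percentile(L[m,0],[1,99]),'stop',r.sum(),np.percentile(L[r,0],[2,50,98]) if r.sum() else '')
for x in np.arange(-.04,.04,.015):
    m=b&(abs(L[:,0]-x)<.006); r=(abs(z-.04)<.004)&(abs(L[:,0]-x)<.006)
    rl=r&(L[:,1]>.06)&(L[:,1]<.08);rr=r&(L[:,1]<-.06)&(L[:,1]>-.08)
    print(round(x,3),'box y',np.percentile(L[m,1],[1,99]),'L',np.percentile(L[rl,1],[5,50,95]) if rl.any() else '','R',np.percentile(L[rr,1],[5,50,95])if rr.any() else '')
E
```

```text
((0.007055647671222687, 0.01689741760492325), (0.10976844280958176, 0.17520387470722198), 5.460016250610352)
-0.06 box x [-0.04    0.0584] stop 5 [0.0404 0.0472 0.0485]
-0.045 box x [-0.0399  0.0586] stop 1 [0.0458 0.0458 0.0458]
-0.03 box x [-0.04    0.0587] stop 3 [0.0469 0.0473 0.0477]
-0.015 box x [-0.0388  0.0594] stop 5 [0.046  0.0468 0.0493]
0.0 box x [-0.0399  0.0592] stop 4 [0.0459 0.0465 0.0491]
0.015 box x [-0.0389  0.0591] stop 4 [0.0457 0.0467 0.0485]
0.03 box x [-0.0382  0.0594] stop 1 [0.0463 0.0463 0.0463]
0.045 box x [-0.039   0.0586] stop 4 [0.0459 0.0473 0.0486]
0.06 box x [-0.0346  0.0535] stop 8 [0.0415 0.0489 0.0545]
-0.04 box y [-0.0659  0.0929] L [0.063  0.0697 0.0761] R [-0.0741 -0.07   -0.0655]
-0.025 box y [-0.0609  0.0561] L [0.0636 0.0687 0.0739] R [-0.075  -0.0691 -0.0631]
-0.01 box y [-0.0632  0.0562] L [0.0635 0.0681 0.0736] R [-0.0756 -0.0714 -0.0648]
0.005 box y [-0.063   0.0536] L [0.0641 0.0688 0.074 ] R [-0.0755 -0.072  -0.0671]
0.02 box y [-0.0608  0.0537] L [0.064  0.0683 0.0739] R [-0.0756 -0.0709 -0.0644]
0.035 box y [-0.0631  0.0524] L [0.0649 0.0699 0.074 ] R [-0.0762 -0.0714 -0.0668]
```

```bash
python3 - <<'E'
from h import *
np.set_printoptions(precision=4,suppress=True)
P=np.load('P8.npy').reshape(-1,3)
for z0 in (.05,.1,.15,.2,.25,.3):
    m=(P[:,2]>z0)&(P[:,0]>.62)&(P[:,0]<1.1)&(abs(P[:,1]-.05)<.2)
    q=P[m]; d=np.hypot(q[:,0]-.735,q[:,1]-.052)
    k=np.argsort(d)[:3]; print(z0,m.sum(),[(q[j],round(d[j],3)) for j in k])
c,s=np.cos(DY),np.sin(DY)
for x in(.13,.04): print(x,D0+np.array([[c,-s],[s,c]])@[x,0])
t=D0+np.array([[c,-s],[s,c]])@[.13,0]
to(*t,.225,.195)
print(world(ctrl.get_image('top'),[330.4,141.2]))
E
```

```text
0.05 6706 [(array([0.7101, 0.0461, 0.1157]), np.float64(0.026)), (array([0.71  , 0.0431, 0.1159]), np.float64(0.027)), (array([0.7096, 0.0402, 0.1177]), np.float64(0.028))]
0.1 5354 [(array([0.7101, 0.0461, 0.1157]), np.float64(0.026)), (array([0.71  , 0.0431, 0.1159]), np.float64(0.027)), (array([0.7096, 0.0402, 0.1177]), np.float64(0.028))]
0.15 4036 [(array([ 0.7995, -0.0527,  0.158 ]), np.float64(0.123)), (array([ 0.7986, -0.0533,  0.1515]), np.float64(0.123)), (array([ 0.8018, -0.0517,  0.1688]), np.float64(0.123))]
0.2 2879 [(array([ 0.8182, -0.0486,  0.2048]), np.float64(0.131)), (array([ 0.8215, -0.046 ,  0.2036]), np.float64(0.131)), (array([ 0.8206, -0.0485,  0.206 ]), np.float64(0.132))]
0.25 5 [(array([ 1.0557, -0.0359,  0.2579]), np.float64(0.333)), (array([ 1.0561, -0.0363,  0.2529]), np.float64(0.333)), (array([ 1.0564, -0.0391,  0.2525]), np.float64(0.334))]
0.3 0 []
0.13 [0.7365 0.0522]
0.04 [0.6482 0.0348]
t 13.55 tcp [ 0.419  -0.006   0.2212] yaw 0.1979 open -0.0005 F [0.4 0.3 0.2] zax [-0.084 -0.025 -0.996]
total tool delta [ 0.3212  0.0057 -0.0318] turn 0.0029
[0.706  0.0241 0.1172]
```

{"op": "apply_moves", "data": {"deltas": [[0.02,0,-0.005,0,-1],[0.045,0,-0.005,0,-1],[0.05,0.001,-0.004,0,-1],[0.05,0.001,-0.004,0,-1],[0.05,0.001,-0.004,0,-1],[0.05,0.001,-0.004,0,-1],[0.035,0,-0.003,0,-1],[0.01,0,0,0,-1]]}}

```text
t: 14.6
tool_pos: [0.7289, 0.0537, 0.2042]
tool_rot: [3.109, 0.309, -0.166]
contact_force: [-0.2, -0.5, -0.5]
opening: 0.0002
```

```bash
python3 -c "
from h import *
to(.741,.053,.1,.195)"
```

```text
t 14.6 tcp [0.7289 0.0537 0.2042] yaw 0.1977 open 0.0002 F [-0.2 -0.5 -0.5] zax [-0.104 -0.023 -0.994]
total tool delta [0.0228 0.0028 0.1023] turn 0.0027
```

{"op": "apply_moves", "data": {"deltas": [[0.015,0.001,0,0,-1],[0.008,0.001,0.005,0,-1],[0,0,0.03,0,-1],[0,0,0.03,0,-1],[0.0,0,0.025,0,-1],[0,0,0.01,0,-1],[0,0,0,0,-1],[0,0,0,0,-1]]}}

```text
t: 15.6
tool_pos: [0.7358, 0.0528, 0.0952]
tool_rot: [3.109, 0.307, -0.181]
contact_force: [0.8, 0.0, 0.2]
opening: -0.0002
```

```bash
python3 st.py b1; python3 -c "
from h import *
to(.645,.034,.105,.195)"
```

```text
t 15.6 tcp [0.7358 0.0528 0.0952] yaw 0.1971 open -0.0002 F [0.8 0.  0.2] zax [-0.114 -0.023 -0.993]
total tool delta [-0.1722  0.0003  0.0938] turn 0.0021
dock [0.12942902 0.00075002]
blue n 181
((0.6200423240661621, -0.019278500229120255), (0.07753972709178925, 0.035370081663131714), 2.6148319244384766)
t 15.7 tcp [0.7362 0.0528 0.0955] yaw 0.1971 open -0.0001 F [-0.2  0.5  0.8] zax [-0.113 -0.023 -0.993]
total tool delta [-0.0936  0.0006  0.0013] turn 0.0021
```

View pics/b1s.png

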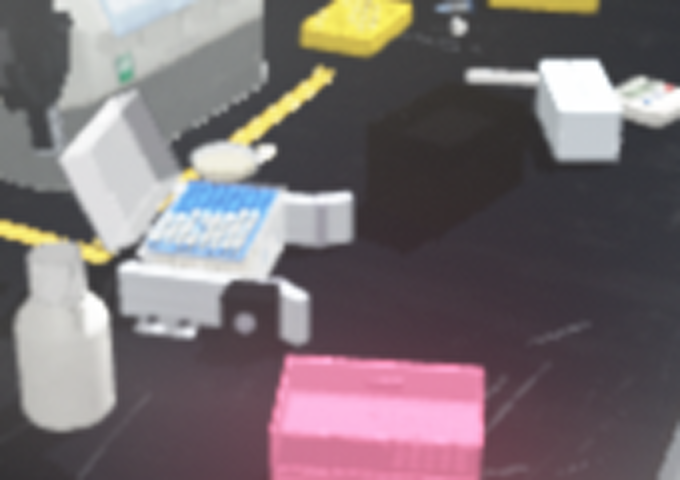

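{"op": "apply_moves", "data": {"deltas": [[-0.008,0,0,0,-1],[-0.009,0,0,0,-1],[-0.009,0,0,0,-1],[-0.009,0,0,0,-1],[-0.009,0,0,0,-1],[-0.009,0,0,0,-1],[-0.009,0,0,0,-1],[0,0,0,0,-1]]}}

```text
t: 16.7
tool_pos: [0.6727, 0.0399, 0.1061]
tool_rot: [3.109, 0.307, -0.172]
contact_force: [0.8, -0.9, -0.2]
opening: -0.0001
```

```bash
python3 st.py b2
```

```text
t 16.7 tcp [0.6727 0.0399 0.1061] yaw 0.197 open -0.0001 F [ 0.8 -0.9 -0.2] zax [-0.108 -0.023 -0.994]
total tool delta [-1.075e-01 -1.000e-04  9.660e-02] turn 0.002
dock [0.06497833 0.00031626]
blue n 45
((0.6033377647399902, -0.02720460668206215), (0.022099899128079414, 0.04433493688702583), 89.38883209228516)
```

View pics/b2s.png

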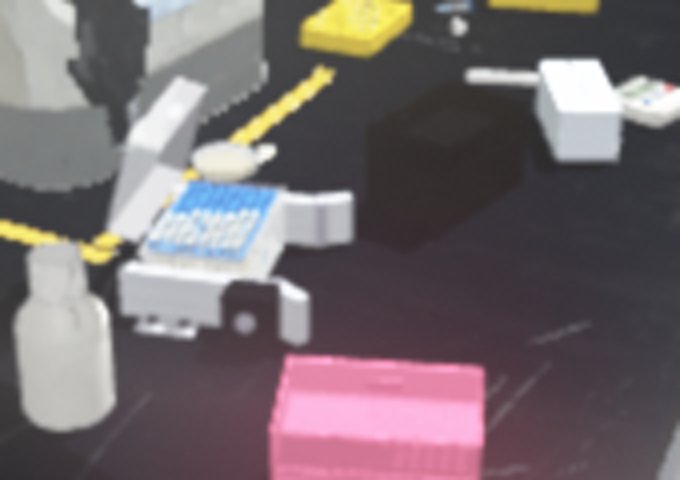

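Lid is being swung past upright; carry on.

{"op": "apply_moves", "data": {"deltas": [[-0.008,0,-0.001,0,-1],[-0.009,0,-0.001,0,-1],[-0.009,0,-0.001,0,-1],[-0.009,0,-0.001,0,-1],[-0.009,0,-0.001,0,-1],[0,0,0,0,-1],[0,0,0,0,-1],[0,0,0,0,-1]]}}

```text
t: 17.8
tool_pos: [0.6279, 0.031, 0.1163]
tool_rot: [3.109, 0.308, -0.172]
contact_force: [-0.1, -0.5, -0.3]
opening: 0.0
```

```bash
python3 st.py b3
```

```text
t 17.8 tcp [0.6279 0.031  0.1163] yaw 0.1971 open 0.0 F [-0.1 -0.5 -0.3] zax [-0.108 -0.023 -0.994]
total tool delta [-6.090e-02 -1.000e-04  1.017e-01] turn 0.0021
dock [0.01930171 0.00022409]
blue n 0
((0.0, 0.0), (0.0, 0.0), 0.0)
```

View pics/b3s.png

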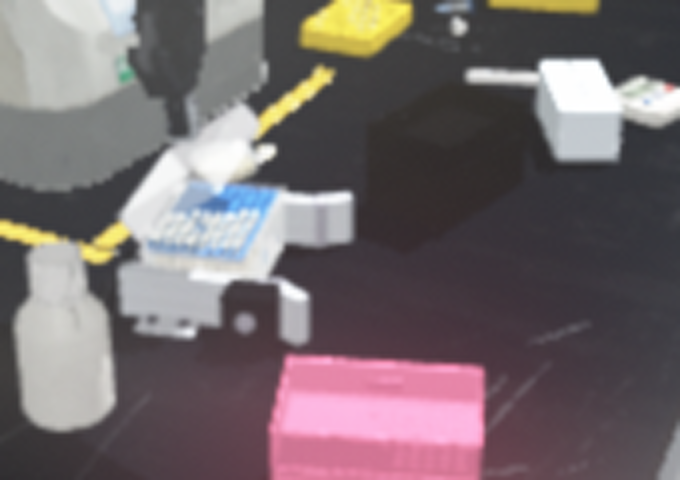

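{"op": "apply_moves", "data": {"deltas": [[-0.009,0,-0.002,0,-1],[-0.01,0,-0.002,0,-1],[-0.01,0,-0.002,0,-1],[0,0,0,0,-1],[0,0,0,0,-1],[0,0,0,0,-1],[0,0,0,0,-1],[0,0,0,0,-1]]}}

```text
t: 18.9
tool_pos: [0.5985, 0.0251, 0.1261]
tool_rot: [3.109, 0.308, -0.172]
contact_force: [-0.7, 0.3, -0.1]
opening: -0.0
```

```bash
python3 st.py b4
```

```text
t 18.9 tcp [0.5985 0.0251 0.1261] yaw 0.1972 open -0.0 F [-0.7  0.3 -0.1] zax [-0.108 -0.023 -0.994]
total tool delta [-3.010e-02 -1.000e-04  1.081e-01] turn 0.0022
dock [-0.01068815  0.00021341]
blue n 12
((0.5810711979866028, -0.007987786084413528), (0.0029497521463781595, 0.02858235314488411), 10.710021018981934)
```

View pics/b4s.png

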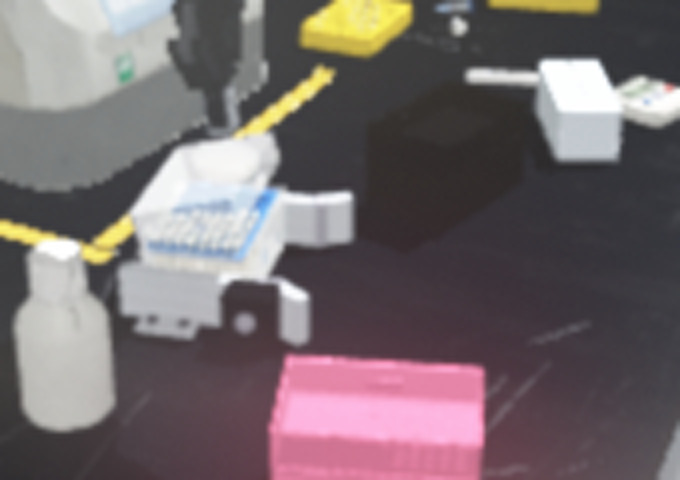

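{"op": "apply_moves", "data": {"deltas": [[0,0,-0.002,0,-1],[0,0,0,0,-1],[0,0,0,0,-1],[0,0,0,0,-1],[0,0,0,0,-1],[0,0,0,0,-1],[0,0,0,0,-1],[0,0,0,0,-1]]}}

```text
t: 20.0
tool_pos: [0.5987, 0.0252, 0.1281]
tool_rot: [3.109, 0.308, -0.172]
contact_force: [-0.4, -0.7, 0.4]
opening: 0.0001
```

```bash
python3 st.py b5; python3 - <<'E'
from h import *
p=ctrl.get_image('scene'); P=cloud(p).reshape(-1,3); P=P[p['range_z'].ravel()>0]
L=np.array([dock(q) for q in P]); m=(abs(L[:,0])<.075)&(L[:,1]>-.06)&(L[:,1]<.062)&(P[:,2]>.045)&(P[:,2]<.16)
L=L[m];z=P[m,2]
for x in np.arange(-.07,.07,.01):
    k=abs(L[:,0]-x)<.005
    if k.any(): print(round(x,3),k.sum(),np.round(np.percentile(z[k],[10,50,90,99]),3))
E
```

```text
t 20.0 tcp [0.5987 0.0252 0.1281] yaw 0.1972 open 0.0001 F [-0.4 -0.7  0.4] zax [-0.108 -0.023 -0.994]
total tool delta [-3.000e-02 -1.000e-04  1.101e-01] turn 0.0022
dock [-0.0104721   0.00021973]
blue n 0
((0.0, 0.0), (0.0, 0.0), 0.0)
-0.05 5 [0.057 0.061 0.064 0.064]
-0.04 156 [0.05  0.068 0.078 0.08 ]
-0.03 86 [0.054 0.078 0.079 0.08 ]
-0.02 121 [0.06  0.078 0.147 0.158]
-0.01 116 [0.06  0.078 0.148 0.158]
0.0 104 [0.056 0.078 0.139 0.158]
0.01 80 [0.056 0.077 0.079 0.081]
0.02 85 [0.056 0.078 0.079 0.08 ]
0.03 83 [0.055 0.077 0.079 0.08 ]
0.04 39 [0.054 0.077 0.078 0.079]
```

View pics/b5s.png

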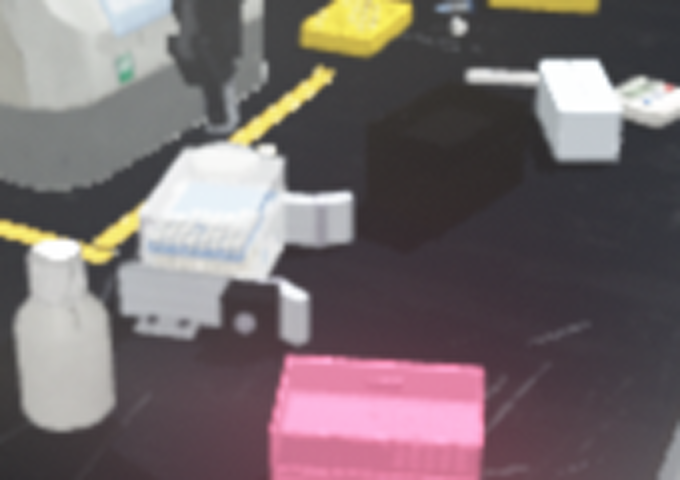

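View pics/b5.png

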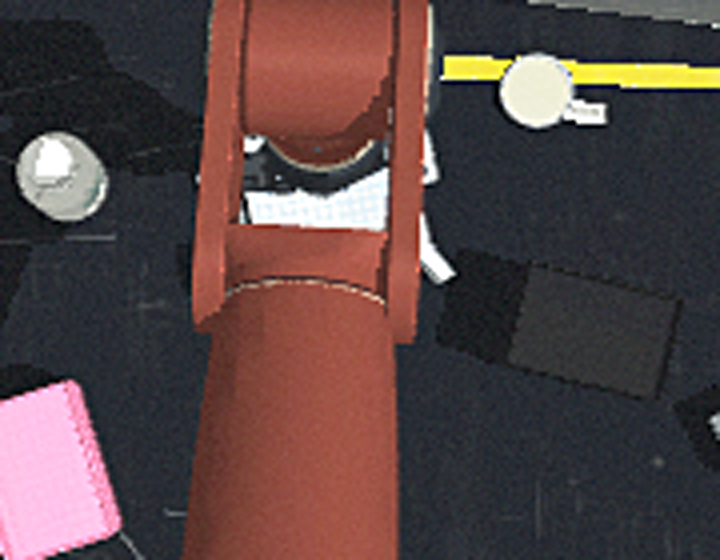

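{"op": "apply_moves", "data": {"deltas": [[0.002,0,0.015,0,-1],[0.002,0,0.015,0,-1],[0.001,0,0.009,0,-1],[0.0,0,0.004,0,-1],[0,0,0,0,-1],[0,0,0,0,-1],[0,0,0,0,-1],[0,0,0,0,-1]]}}

```text
t: 21.15
tool_pos: [0.5987, 0.0252, 0.0814]
tool_rot: [3.109, 0.308, -0.173]
contact_force: [-0.6, -0.5, 0.9]
opening: 0.0001
```

```bash
python3 -c "
from h import *
to(.6,.026,.077,.195)"
```

```text
t 21.15 tcp [0.5987 0.0252 0.0814] yaw 0.1972 open 0.0001 F [-0.6 -0.5  0.9] zax [-0.109 -0.023 -0.994]
total tool delta [ 0.0019 -0.0006  0.0042] turn 0.0022
```

{"op": "apply_moves", "data": {"deltas": [[0.0002,0,0.002,0,-1],[0.0002,0,0.002,0,-1],[0.0002,0,0.002,0,-1],[0.0002,0,0.002,0,-1],[0.0002,0,0.002,0,-1],[0.0002,0,0.002,0,-1],[0.0002,0,0.002,0,-1],[0.0002,0,0.002,0,-1]]}}

```text
t: 22.15
tool_pos: [0.5992, 0.0251, 0.0794]
tool_rot: [3.108, 0.308, -0.18]
contact_force: [-4.8, 0.1, 8.8]
opening: -0.0001
```

```bash
python3 -c "
from h import *
to(.6,.026,.077,.195)"
```

```text
t 22.15 tcp [0.5992 0.0251 0.0794] yaw 0.1976 open -0.0001 F [-4.8  0.1  8.8] zax [-0.113 -0.025 -0.993]
total tool delta [ 0.0013 -0.0007  0.0022] turn 0.0026
```

{"op": "apply_moves", "data": {"deltas": [[0,0,0.003,0,-1],[0,0,0.003,0,-1],[0,0,-0.01,0,-1],[0,0,-0.03,0,-1],[0,0,-0.05,0,-1],[-0.04,0,-0.04,0,-1],[-0.05,0,0,0,-1],[-0.05,0,0,0,-1]]}}

```text
t: 23.15
tool_pos: [0.4773, 0.0005, 0.2304]
tool_rot: [3.107, 0.31, -0.178]
contact_force: [0.2, 0.3, -0.3]
opening: -0.0
```

{"op": "apply_moves", "data": {"deltas": [[-0.05,0,0,0,-1],[-0.04,0,0,0,-1],[0,0,0,0,-1],[0,0,0,0,-1],[0,0,0,0,-1],[0,0,0,0,-1],[0,0,0,0,-1],[0,0,0,0,-1]]}}

```text
t: 24.15
tool_pos: [0.3881, -0.0176, 0.2423]
tool_rot: [3.106, 0.311, -0.172]
contact_force: [-0.1, -0.4, -0.3]
opening: -0.0001
```

```bash
python3 st.py c1; python3 - <<'E'
from h import *
np.set_printoptions(precision=4,suppress=True)
p=ctrl.get_image('top')
cv2.imwrite('pics/c2.png',cv2.resize(p['img'][130:230,270:390,::-1],None,fx=6,fy=6,interpolation=cv2.INTER_CUBIC))
P=cloud(p).reshape(-1,3)
L=np.array([dock(q) for q in P]); m=(abs(L[:,0])<.07)&(abs(L[:,1])<.07)&(P[:,2]>.072)&(P[:,2]<.09)
print(cv2.minAreaRect(L[m].astype(np.float32)),np.percentile(P[m,2],[2,50,98]))
A=np.c_[L[m],np.ones(m.sum())]; print('plane',np.linalg.lstsq(A,P[m,2],rcond=None)[0])
for t in('petri_center','bottle_center','film_box_center'):
    for a in ctrl.spot_point(p,t)[:1]: print(t,a['uv'],world(p,a['uv']))
E
```

```text
t 24.15 tcp [ 0.3881 -0.0176  0.2423] yaw 0.1991 open -0.0001 F [-0.1 -0.4 -0.3] zax [-0.108 -0.026 -0.994]
total tool delta [ 0.1962 -0.0012  0.1998] turn 0.0041
dock [-0.2253686  -0.00096489]
blue n 0
((0.0, 0.0), (0.0, 0.0), 0.0)
((0.0020266883075237274, -0.003778461366891861), (0.12191908806562424, 0.08269894123077393), 89.87702178955078) [0.0744 0.0784 0.0828]
plane [-0.0018  0.0007  0.0785]
petri_center [387.0, 152.2] [ 0.6922 -0.163   0.0111]
bottle_center [267.3, 174.4] [0.6094 0.2144 0.1009]
film_box_center [451.6, 232.2] [ 0.4318 -0.3528  0.0495]
```

View pics/c2.png

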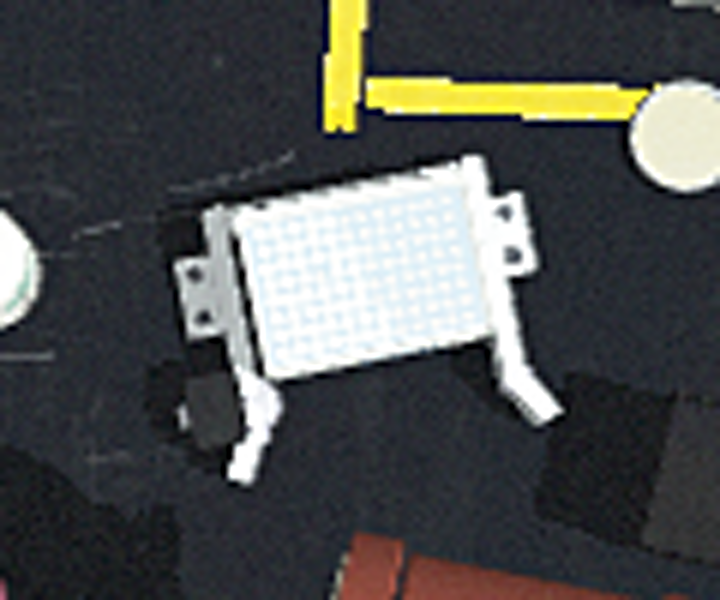

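View pics/c1s.png

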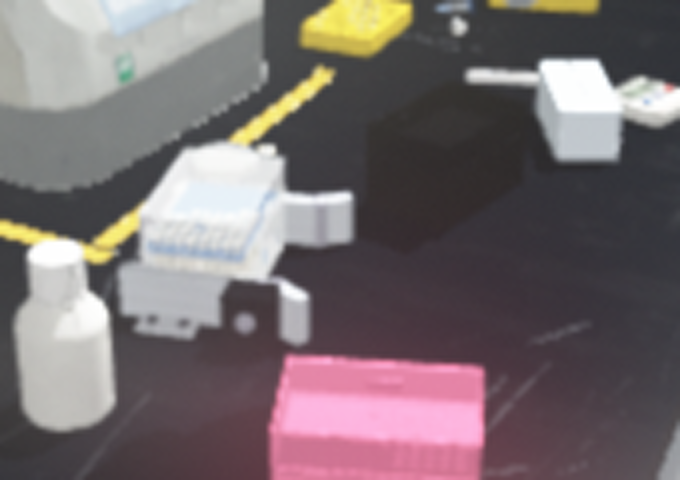

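```bash
python3 -c "
from h import *
print(ctrl.finish_job()); print(ctrl.get_obs()['t'])"
```

```text
the job is handed in; nothing more can be done
None
the job is handed in; nothing more can be done
```

The tip box is in the dock with its lid shut, and I handed the job in at about 25 s. No verdict was reported.

**What I did**
- I pushed the box along the worktop with the half-open fingers, correcting its sideways offset and skew on the way in. It went past the ball to the back stop, where the push force rose to about 16 N.
- I swung the lid over from behind with the shut fingers, and it dropped shut.
- I pressed the closed lid down with about 9 N, then drew the arm clear.

**Last checks, from the cameras**
- **Lid:** the top is flat and level at 78.5 mm, against 79 mm when shut.
- **Position:** the box is square to the dock to within about 0.01 rad. Its front face is behind the ball, which looks to be out.
- **Bystanders:** the petri dish, bottle and carton look unmoved in the pictures.

**What did not fully agree**
- **Sideways offset:** the measured box centre was about +2 mm along and −4 mm across from the fitted dock origin. That exceeds the 2.5 mm of side play, so I put part of it down to the 2–3 mm error of the dock fit.
- **Petri dish:** the network's point for it jumped about 15 mm, but its outline in the pictures is in the same place.
- **Tool tilt:** the tool tilted by about 0.1 rad during the hard push, and it carried about 14 N of vertical force there.
- **Ball value:** I could not read the ball's joint directly, so its click-out rests on the pictures.

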